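Send the locked sample carriage to the flask's end of its rail

TASK

The cuvette carriage of the sample stage is locked half-way along its rail. With the fingertips, press its lock button down and, holding it down all the way, push the carriage fully against the end stop beside the conical flask; then let the button spring up, so that the carriage is locked there. Do not lift or shift the flask, the amber bottle or the beaker.

Things in the scene. Friction and masses are not known exactly. Their poses are not given: they have to be found in the camera images.
- stage: Linear sample stage on an aluminium breadboard, fixed: board 200 x 530 mm (own x from -70 to +130 mm, y), top 18 mm above the worktop; on it the rail, 124 x 320 mm, with an end stop at each end of its length, 66 mm above the worktop. Origin: middle of the rail, at worktop height. The carriage runs along its y axis (+y is the end to the robot's left); z is up.
- slide (a joint): Position of the carriage along stage y, m: 0 half-way (the start), +0.08 against the +y end stop, -0.08 against the -y end stop. Aluminium plate 128 x 84 x 12 mm, top 62 mm above the worktop. The lock has a notch every 20 mm (about 1.5 mm of play either way) and holds the carriage unless the button is held down; unlocked, it slides against about 1.5 N of friction.
- button (a joint): Travel of the lock button, m: 0 up (locked), 0.008 fully down; unlocked from 0.004 on. Spring: 2.3 N at the start of its travel, 5.9 N fully down. Let go in a notch it springs up and locks; let go between notches it stays at 0.004 until the next notch.
- button_top (a point): Middle of the top of the lock button: a flat grey ribbed pad 44 x 54 mm (stage x, y) in the near half of the carriage (30 mm to stage -x of the rail's middle line), 84 mm above the worktop when up; it travels with the carriage and is pressed straight down. It lies in a bay 66 mm long between two lugs, open towards stage -x and +x.
- lug_left (a point): Middle of the top edge of the carriage's upright lug at the button's stage +y end: 8 mm thick (stage y), 56 mm wide (stage x), top 93 mm above the worktop, 9 mm above the raised button. Fingertips on the button can push the carriage by it towards stage +y.
- lug_right (a point): The same for the like lug at the button's stage -y end, to push towards stage -y.
- cuvettes (a point): Middle of the tops of the row of three clear cuvettes, fixed in a black block on the carriage's far side (46 mm to stage +x of the rail's middle line); the row is 60 mm long along stage y and 12 mm deep, tops 111 mm above the worktop.
- flask: Conical glass flask, 64 mm across, 103 mm tall, loose, on the board beyond one end of the rail: it marks the end to go to (its side of the stage, stage +y or -y, varies). Origin: middle of its underside.
- amber_bottle: Amber glass bottle with a white cap, 60 mm across, 118 mm tall, loose, on the board beyond the other end of the rail. Origin: middle of its underside.
- beaker: Glass beaker, 56 mm across, 70 mm tall, loose, on the board behind the rail (stage +x). Origin: middle of its underside.
There are look-alikes about, which are no part of the job. What is shaped like the beaker but black or yellow is not meant.

How it is judged (in metres and radians):
On the way, in this order (a step that is already met when the one before it is completed fails the run):
1. the lock button is pressed down while the carriage is still half-way along (value of joint button above 0.0038 m and value of joint slide between -0.006 and 0.006 m), for 0.04 s.
2. the carriage is against the end stop on the flask's side with the button still down (((y of flask in the frame of stage above 0 m and value of joint slide above 0.0772 m) or (y of flask in the frame of stage below 0 m and value of joint slide below -0.0772 m)) and value of joint button above 0.0035 m), for 0.04 s.
At the end, for the whole second after the job is handed in: The carriage is within 2.8 mm of the end stop on the flask's side, at rest, with the lock button up (within 1.5 mm of the top); flask, amber bottle and beaker stand upright within 15 mm of where they were (((y of flask in the frame of stage above 0 m and value of joint slide above 0.0772 m) or (y of flask in the frame of stage below 0 m and value of joint slide below -0.0772 m)) and value of joint button below 0.0015 m and velocity of joint slide between -0.005 and 0.005 m/s and distance of each of flask, amber_bottle, beaker from where it was at the start of the episode below 0.015 m and angle between each of flask, amber_bottle, beaker's own z axis and vertical below 0.1 rad); the robot touches nothing.
It fails at once if the lock button comes up in a notch on the way (less than 1 mm down with the carriage more than 8 mm from its start and more than 8 mm from either stop) (value of joint button below 0.001 m and (value of joint slide between 0.008 and 0.072 m or value of joint slide between -0.072 and -0.008 m)).
It fails at once if the conical flask is lifted, tipped or shifted by more than 15 mm (distance of flask from where it was at the start of the episode above 0.015 m or height (world z) of flask above 0.028 m or angle between flask's own z axis and vertical above 0.35 rad).
It fails at once if the amber bottle is lifted, tipped or shifted by more than 15 mm (distance of amber_bottle from where it was at the start of the episode above 0.015 m or height (world z) of amber_bottle above 0.028 m or angle between amber_bottle's own z axis and vertical above 0.35 rad).
It fails at once if the beaker is lifted, tipped or shifted by more than 15 mm (distance of beaker from where it was at the start of the episode above 0.015 m or height (world z) of beaker above 0.028 m or angle between beaker's own z axis and vertical above 0.35 rad).
It also fails if it takes over 32 s, if anything falls off the work surface, if the arm or the gripper's body presses on something with over 40 N, if the wrist force passes 120 N, or if a joint passes its speed limit or range.

ROBOT

A 6-joint arm with a two-finger parallel gripper is mounted at the origin on a cart in front of the work surface, level with it; the furniture and walls round the work are solid. World frame = base frame: x ahead of the robot, y to its left, z up, the work surface at z = 0. Lengths are in m, angles in degrees, forces in N, time in s.
With the tool pointing down it reaches from about 0.325 to 0.75 m from the base axis. Payload 7.6 kg.
Tool frame: the origin (TCP) lies at the very end of the fingers, on their centre line; the grasp point (between the pads) lies 19 mm behind it (arm.grasp_offset is the distance from the TCP to the grasp point, in m); z points along the fingers, y is the line along which they close (so a half turn about z gives the same grasp; the last joint's range is limited). The gripper opens to 85 mm and grips with 20 to 120 N. Pads are 22 mm wide; open, the fingers measure 114 mm over their backs; the gripper's body (76 mm by 85 mm) begins 54 mm behind the grasp point. The pads swing forward as they close: fully open they stand 13 mm farther back than shut.
Start: joints at [69.654, 2.991, 80.254, -0, 96.75, -4.028], TCP at [0.147, 0.504, 0.231] pointing down, gripper open.
Joint ranges: [-166.34, 166.34], [-52.06, 124.39], [6.96, 135.62], [-60.46, 240.46], [14.63, 156.25], [-167.68, 167.68]. Speed limits (degrees/s): [147.25, 147.25, 172.46, 180, 180, 180].

INTERFACE

Orientations are given as [roll, pitch, yaw] about the fixed x, y, z axes, in that order (R = Rz(yaw) Ry(pitch) Rx(roll)).
In Python, from workcell import telemetry, imaging, order, arm gives the robot as it stands.
- The arm moves only by the tool jog_arm, never from a script. Its argument "moves" is a list of rows, each an object of numbers: "dx", "dy", "dz": the shift along the world's x, y, z each as a share of 0.15 m, from -1 to 1; "ax", "ay", "az": the turn, a rotation vector about the world's x, y, z each as a share of 360 degrees, from -1 to 1; "grip": the finger opening in mm, from 0 to 85.4. In form: [{"dx": .., "dy": .., "dz": .., "ax": .., "ay": .., "az": .., "grip": ..}, ...]. A call has 1 to 12 rows; each row shifts and turns the commanded pose from where the row before left it; what a row does not reach is not made up. A row lasts 1/8 s, in which the tool goes at most 62.5 mm and 10.7 degrees, less where a joint would pass 70% of its speed; a pose out of reach is approached as far as the arm can. A call with a number of a shift or a turn outside -1 to 1 is refused whole. A call with a gripper value outside its range is refused whole. The fingers move at their own pace and stop on an object; the grip force is fixed at half the most. Time passes only in rows, so rows that do not move let the fingers close. It gives the time, the measured TCP pose, the force, the opening and the grip force at its end, in the units of the state.
- telemetry.get_state(): the state, without advancing time (a new reading comes with each control period).
- imaging.snapshot(name): name is "scene" or "top" or "wrist"; returns a dict with "pixels" (420x560x3 uint8, red, green, blue), "vertical_fov" (degrees; the focal length in pixels is half the picture's height over the tangent of half this angle, whatever the lens; pixels are square), "cx", "cy" (the principal point, pixels), "k1" (the pictures are not rectified: a ray, as slopes to the right and down, at radius r is drawn at 1 + k1 r^2 times it, then the intrinsics apply), "R" (3x3) and "t" (3): a world point X has camera coordinates R X + t. Camera axes: x right, y down, z forward; pixel columns grow to the right and rows downward; lengths in m; the calibration is good to about 2 mm. A picture is of the moment at which its call begins. There is no depth.
- order.finish_job(): hands the job in; it is judged then, once.
The state is a dict: "time_s": time; "joints": joint angles; "joint_velocities": joint speeds; "tau": joint torques, N m; "tool_pos": TCP position; "tcp_rot": TCP orientation; "ft_force": force on the tool from outside, world axes, zero at the start; "ft_torque": the same for the moment, N m; "grip_width": opening from 0.0 (shut) to 1.0 (fully open); "gripper_force": force on a finger pad.
Only numpy, scipy, OpenCV 4.12 (cv2) and the standard library are available. Lean on these libraries where they do the work, as an engineer would, in place of code of your own. Each camera call takes 0.05 s, during which the arm holds its last target. There are 200 camera calls.

## Working session

There is one attempt and no reset: what is moved stays moved. The work goes in short steps, Python scripts to look and compute and a tool call to move; the robot and the scene stay as the last step left them, time stands still between calls to the robot, and variables do not carry over. Pictures are saved under pics/ and viewed, at most 10 in all, crops included, and the job is handed in when it is done.

Besides the shell and the picture viewer there is one more tool, called after "Call:" as name(argument=value, ...) on one line, values as JSON. jog_arm: Moves the arm, as the interface text tells. Shift numbers are shares of 0.15 m and turn numbers shares of 360 degrees, none past 1 either way. Its arguments: {"type":"object","properties":{"moves":{"type":"array"}},"required":["moves"]}

```bash
mkdir -p pics && cat > h.py <<'E'
import numpy as np, cv2
from workcell import telemetry, imaging, order, arm
def snap(n):
    s=imaging.snapshot(n); np.savez(f'pics/{n}.npz',**{k:np.array(v) for k,v in s.items()}); return s
def load(n): return dict(np.load(f'pics/{n}.npz'))
def K(s):
    f=s['pixels'].shape[0]/2/np.tan(np.radians(float(s['vertical_fov']))/2)
    return f,float(s['cx']),float(s['cy']),float(s['k1'])
def ray(s,u,v):
    f,cx,cy,k=K(s); d=np.array([(u-cx)/f,(v-cy)/f]); p=d.copy()
    for _ in range(30): p=d/(1+k*(p@p))
    R,t=np.array(s['R']),np.array(s['t'])
    return -R.T@t, R.T@np.array([*p,1])
def onplane(s,u,v,z):
    o,d=ray(s,u,v); return o+d*(z-o[2])/d[2]
def proj(s,X):
    f,cx,cy,k=K(s); c=np.array(s['R'])@np.array(X)+np.array(s['t']); p=c[:2]/c[2]; p=p*(1+k*(p@p)); return p*f+[cx,cy]
E
python3 - <<'E'
from h import *
a=[]
for n in ('scene','top'):
    s=snap(n); cv2.imwrite(f'pics/{n}0.png',s['pixels'][...,::-1]); o,_=ray(s,280,210); print(n,o,K(s))
print(telemetry.get_state())
E
```

```text
scene [ 0.29414201 -0.58572725  0.82935995] (np.float64(407.8205082908537), 275.7082857184434, 206.03188438460387, 0.02792506900502143)
top [ 0.425056   -0.00737115  1.04312213] (np.float64(382.98917710348036), 276.98687185155586, 204.62145458883828, 0.022654173102700008)
{'time_s': 0.1, 'joints': array([ 6.96533260e+01,  3.02198735e+00,  8.03047312e+01,  2.77326966e-04,
        9.67488338e+01, -4.02720679e+00]), 'joint_velocities': array([-0.12609888, -0.10159213, -0.16522916,  0.00885849, -0.06125421,
        0.05604018]), 'tau': array([ 2.14329411e-03, -3.82582390e+01, -3.60985100e+01, -4.07375501e-05,
        4.76692541e-03,  2.88792614e-05]), 'tool_pos': array([0.14740417, 0.5036198 , 0.23059324]), 'tcp_rot': array([-1.79924654e+02, -5.58081776e-03,  1.63680562e+02]), 'ft_force': array([ 0.13134832, -0.44780106,  0.01538301]), 'ft_torque': array([-0.03268027, -0.00927697,  0.02226008]), 'gripper_force': 0.0, 'grip_width': 1.0029799529629944}
```

View pics/scene0.png

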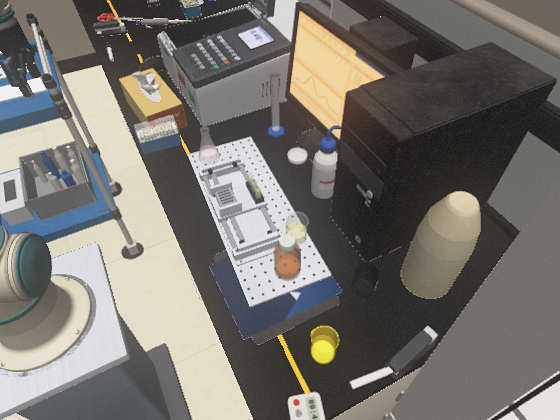

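View pics/top0.png

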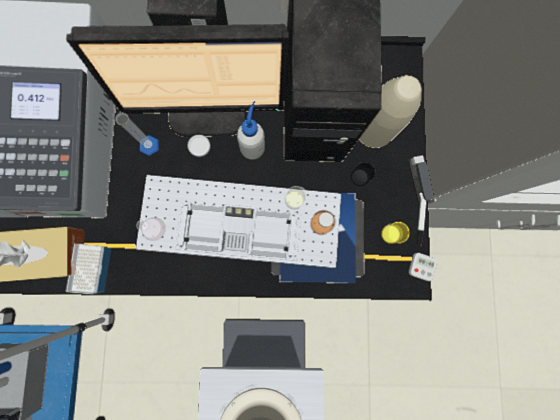

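The top view shows the flask (pink) at about (151,229), so it is on the robot's left, stage +y. The amber bottle is at (322,222), the beaker at (295,198) and the ribbed button pad at about (236,241). Black (362,173) and yellow (395,233) beakers are look-alikes. The button could be confused with the cuvette block (239,211) or the end stops (186,229) and (290,237). I choose the ribbed grey pad at (236,241) and check it in a crop.

```bash
python3 - <<'E'
from h import *
a=load('top')['pixels'][165:275,130:350,::-1]; b=load('scene')['pixels'][130:270,185:305,::-1]
A=cv2.resize(a,None,fx=3.6,fy=3.6,interpolation=cv2.INTER_CUBIC)[:, :792]
cv2.imwrite('pics/c1.png',A)
# board corners
s=load('top')
for u,v in((147,177),(341,192),(336,267),(137,249)): print(onplane(s,u,v,.018).round(4))
E
```

```text
[0.6444 0.324  0.018 ]
[ 0.6158 -0.2032  0.018 ]
[ 0.4135 -0.1888  0.018 ]
[0.4506 0.3366 0.018 ]
```

View pics/c1.png

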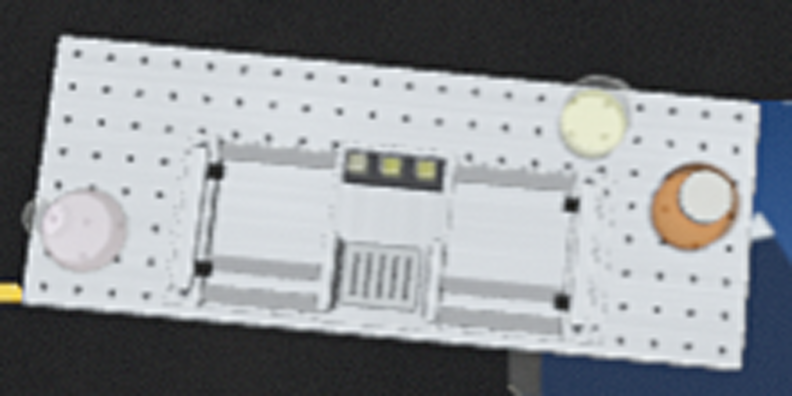

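The crop shows the ribbed pad centred near crop (380,278), which is top pixel (235.6,242.2). It sits between two lugs, at crop (335,275) and (434,285), and the cuvettes are above it.

```bash
python3 - <<'E'
from h import *
s=load('top')
c=np.array([onplane(s,u,v,.018) for u,v in((147,177),(341,192),(336,267),(137,249))])
m=c.mean(0); y=(c[0]-c[1]+c[3]-c[2])[:2]; y/=np.linalg.norm(y); x=np.array([y[1],-y[0]])
print('yaw',np.degrees(np.arctan2(x[1],x[0])),'stage O',m[:2]-.03*x, 'button pred',m[:2]-.06*x)
print('button top',onplane(s,130+380/3.6,165+278/3.6,.084))
print('flask',onplane(s,151,230,.02))
q=load('scene'); bt=onplane(s,130+380/3.6,165+278/3.6,.084); print(proj(q,bt))
a=cv2.resize(q['pixels'][150:270,195:315,::-1],None,fx=5,fy=5,interpolation=cv2.INTER_CUBIC); p=((proj(q,bt)-[195,150]+.5)*5).astype(int)
cv2.drawMarker(a,tuple(map(int,p)),(0,0,255),cv2.MARKER_CROSS,12,1); cv2.imwrite('pics/c2.png',a)
E
```

```text
yaw -3.574386765151202 stage O [0.50111729 0.06902627] button pred [0.47117565 0.0708966 ]
button top [0.47024135 0.07349807 0.084     ]
flask [0.50110424 0.30309037 0.02      ]
[224.1519403  196.13614197]
```

View pics/c2.png

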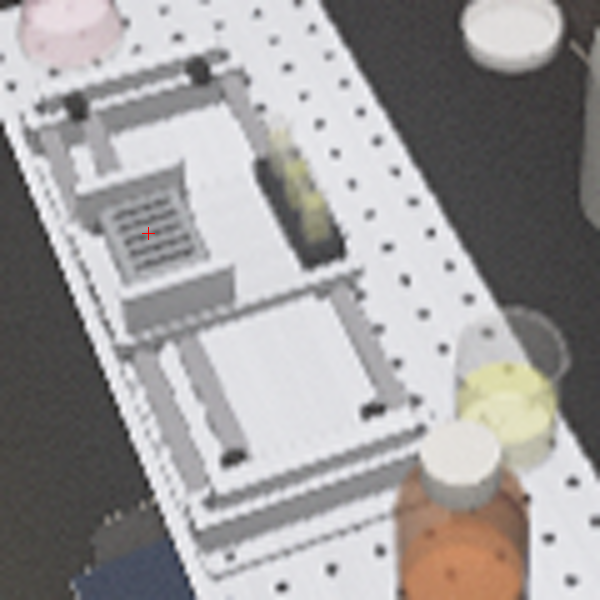

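The mark falls on the middle of the ribbed pad in the scene view too, so both cameras agree to about 2 mm. Next I check the path for obstacles, which means the rods near the arm.

```bash
python3 - <<'E'
from h import *
s,q=load('top'),load('scene')
for X in((.147,.504,.231),(.147,.504,.4),(.31,.29,.231),(.47,.08,.1)): print(X,proj(s,X).round(),proj(q,X).round())
def tri(a,b):
    o1,d1=ray(s,*a);o2,d2=ray(q,*b); k=np.linalg.lstsq(np.c_[d1,-d2],o2-o1,rcond=None)[0]
    p,r=o1+k[0]*d1,o2+k[1]*d2; return (p+r)/2,np.linalg.norm(p-r)
print(tri((108,320),(132,250)),tri((8,316),(115,187)))
w=snap('wrist');cv2.imwrite('pics/w0.png',w['pixels'][...,::-1])
E
```

```text
(0.147, 0.504, 0.231) [ -1. 403.] [35. 90.]
(0.147, 0.504, 0.4) [-81. 445.] [-1. 24.]
(0.31, 0.29, 0.231) [119. 316.] [120. 118.]
(0.47, 0.08, 0.1) [232. 242.] [222. 190.]
(array([ 0.15572094,  0.69650869, -0.74727012]), np.float64(0.0036463543199744338)) (array([ 0.17531436,  1.11124499, -0.71944864]), np.float64(0.008218130492588245))
```

View pics/w0.png

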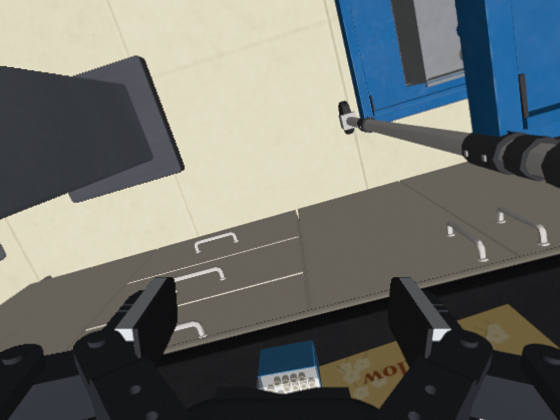

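The rods stand on the floor at y≈0.7, clear of the path. The wrist view shows only the floor, the cabinet and the tip rack at (290,375). I close the fingers, turn by +12.7° and move to a point above the pad.

Call:
jog_arm(moves=[{"dx":0.18,"dy":-0.234,"az":0.003,"grip":0},{"dx":0.18,"dy":-0.234,"az":0.003,"grip":0},{"dx":0.18,"dy":-0.234,"az":0.003,"grip":0},{"dx":0.18,"dy":-0.234,"az":0.003,"grip":0},{"dx":0.18,"dy":-0.234,"az":0.003,"grip":0},{"dx":0.18,"dy":-0.234,"az":0.003,"grip":0},{"dx":0.18,"dy":-0.234,"az":0.003,"grip":0},{"dx":0.18,"dy":-0.234,"az":0.003,"grip":0},{"dx":0.18,"dy":-0.234,"az":0.003,"grip":0},{"dx":0.18,"dy":-0.234,"az":0.003,"grip":0},{"dx":0.18,"dy":-0.234,"az":0.003,"grip":0},{"az":0.002,"grip":0}])

```text
invalid input at $.moves[0]: expected keys dx, dy, dz, ax, ay, az, grip
```

Call:
jog_arm(moves=[{"dx":0.18,"dy":-0.234,"dz":0,"ax":0,"ay":0,"az":0.003,"grip":0},{"dx":0.18,"dy":-0.234,"dz":0,"ax":0,"ay":0,"az":0.003,"grip":0},{"dx":0.18,"dy":-0.234,"dz":0,"ax":0,"ay":0,"az":0.003,"grip":0},{"dx":0.18,"dy":-0.234,"dz":0,"ax":0,"ay":0,"az":0.003,"grip":0},{"dx":0.18,"dy":-0.234,"dz":0,"ax":0,"ay":0,"az":0.003,"grip":0},{"dx":0.18,"dy":-0.234,"dz":0,"ax":0,"ay":0,"az":0.003,"grip":0},{"dx":0.18,"dy":-0.234,"dz":0,"ax":0,"ay":0,"az":0.003,"grip":0},{"dx":0.18,"dy":-0.234,"dz":0,"ax":0,"ay":0,"az":0.003,"grip":0},{"dx":0.18,"dy":-0.234,"dz":0,"ax":0,"ay":0,"az":0.003,"grip":0},{"dx":0.18,"dy":-0.234,"dz":0,"ax":0,"ay":0,"az":0.003,"grip":0},{"dx":0.18,"dy":-0.234,"dz":0,"ax":0,"ay":0,"az":0.003,"grip":0},{"dx":0,"dy":0,"dz":0,"ax":0,"ay":0,"az":0.002,"grip":0}])

```text
time_s: 1.65
tool_pos: [0.4453, 0.1157, 0.2307]
tcp_rot: [-180.0, -0.1, 176.1]
ft_force: [0.3, 0.5, 0.2]
grip_width: -0.001
gripper_force: 0.0
```

Call:
jog_arm(moves=[{"dx":0.175,"dy":-0.231,"dz":0,"ax":0,"ay":0,"az":0.001,"grip":0},{"dx":0,"dy":0,"dz":-0.25,"ax":0,"ay":0,"az":0,"grip":0},{"dx":0,"dy":0,"dz":-0.25,"ax":0,"ay":0,"az":0,"grip":0},{"dx":0,"dy":0,"dz":-0.25,"ax":0,"ay":0,"az":0,"grip":0},{"dx":0,"dy":0,"dz":0,"ax":0,"ay":0,"az":0,"grip":0}])

```text
time_s: 2.28
tool_pos: [0.4685, 0.0836, 0.1161]
tcp_rot: [-180.0, -0.4, 176.7]
ft_force: [-0.0, -0.4, 0.3]
grip_width: 0.001
gripper_force: 0.0
```

```bash
python3 - <<'E'
from h import *
print(telemetry.get_state()['tool_pos'])
q=snap('scene');w=snap('wrist')
a=cv2.resize(q['pixels'][130:250,185:285,::-1],(500,600),interpolation=cv2.INTER_CUBIC)
b=cv2.resize(w['pixels'][...,::-1],None,fx=.5,fy=.5); b=cv2.copyMakeBorder(b,0,600-b.shape[0],0,0,cv2.BORDER_CONSTANT)
cv2.imwrite('pics/d.png',np.hstack([a,b]))
E
```

```text
[0.46852673 0.08359054 0.11607016]
```

View pics/d.png

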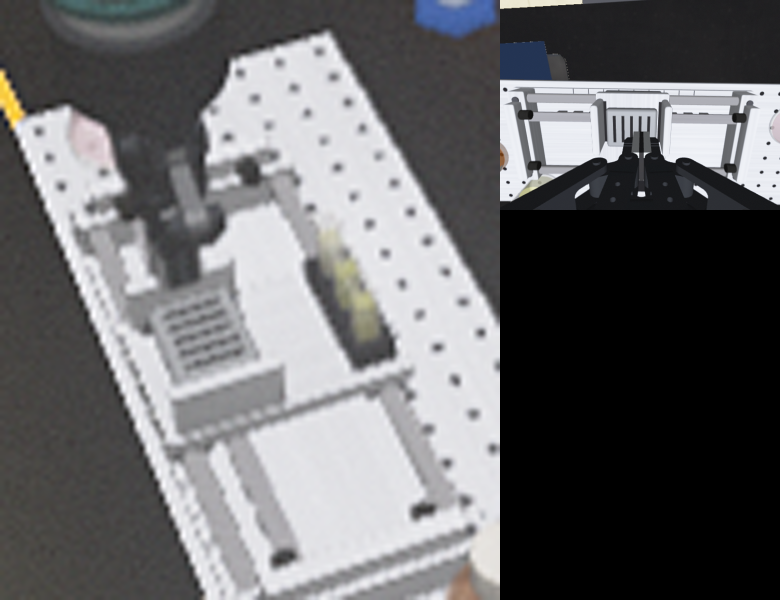

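The fingertips are at crop (180,283), over the pad's left part and clear of the lug. I shift 5 mm to the right for margin and descend, reading the force.

Call:
jog_arm(moves=[{"dx":0.015,"dy":-0.035,"dz":0,"ax":0,"ay":0,"az":0,"grip":0},{"dx":0,"dy":0,"dz":-0.1,"ax":0,"ay":0,"az":0,"grip":0},{"dx":0,"dy":0,"dz":-0.08,"ax":0,"ay":0,"az":0,"grip":0},{"dx":0,"dy":0,"dz":-0.03,"ax":0,"ay":0,"az":0,"grip":0},{"dx":0,"dy":0,"dz":-0.02,"ax":0,"ay":0,"az":0,"grip":0},{"dx":0,"dy":0,"dz":0,"ax":0,"ay":0,"az":0,"grip":0}])

```text
time_s: 3.12
tool_pos: [0.473, 0.0779, 0.0844]
tcp_rot: [180.0, 0.0, 176.6]
ft_force: [0.5, 0.1, -0.1]
grip_width: -0.002
gripper_force: 0.0
```

Call:
jog_arm(moves=[{"dx":0,"dy":0,"dz":-0.02,"ax":0,"ay":0,"az":0,"grip":0},{"dx":0,"dy":0,"dz":-0.015,"ax":0,"ay":0,"az":0,"grip":0},{"dx":0,"dy":0,"dz":-0.01,"ax":0,"ay":0,"az":0,"grip":0},{"dx":0,"dy":0,"dz":0,"ax":0,"ay":0,"az":0,"grip":0}])

```text
time_s: 3.62
tool_pos: [0.4733, 0.0779, 0.0779]
tcp_rot: [180.0, 0.1, 176.6]
ft_force: [-0.5, -0.4, 4.0]
grip_width: 0.0
gripper_force: 2.2
```

Call:
jog_arm(moves=[{"dx":0,"dy":0,"dz":-0.01,"ax":0,"ay":0,"az":0,"grip":0},{"dx":0,"dy":0,"dz":-0.01,"ax":0,"ay":0,"az":0,"grip":0},{"dx":0,"dy":0,"dz":0,"ax":0,"ay":0,"az":0,"grip":0}])

```text
time_s: 4.0
tool_pos: [0.4735, 0.078, 0.0759]
tcp_rot: [180.0, 0.1, 176.6]
ft_force: [-3.4, -0.3, 13.0]
grip_width: 0.002
gripper_force: 6.3
```

The button is at the bottom of its travel (13 N). Now I push along stage +y.

Call:
jog_arm(moves=[{"dx":0.002,"dy":0.033,"dz":0,"ax":0,"ay":0,"az":0,"grip":0},{"dx":0.002,"dy":0.033,"dz":0,"ax":0,"ay":0,"az":0,"grip":0},{"dx":0.002,"dy":0.033,"dz":0,"ax":0,"ay":0,"az":0,"grip":0},{"dx":0.002,"dy":0.033,"dz":0,"ax":0,"ay":0,"az":0,"grip":0},{"dx":0.002,"dy":0.033,"dz":0,"ax":0,"ay":0,"az":0,"grip":0},{"dx":0.002,"dy":0.033,"dz":0,"ax":0,"ay":0,"az":0,"grip":0}])

```text
time_s: 4.75
tool_pos: [0.4756, 0.1075, 0.076]
tcp_rot: [-180.0, 0.1, 176.6]
ft_force: [-0.9, -2.7, 11.3]
grip_width: 0.002
gripper_force: 5.6
```

```bash
python3 - <<'E'
from h import *
q=snap('scene')
cv2.imwrite('pics/e.png',cv2.resize(q['pixels'][130:250,185:285,::-1],(500,600),interpolation=cv2.INTER_CUBIC))
E
```

```text
(no output)
```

View pics/e.png

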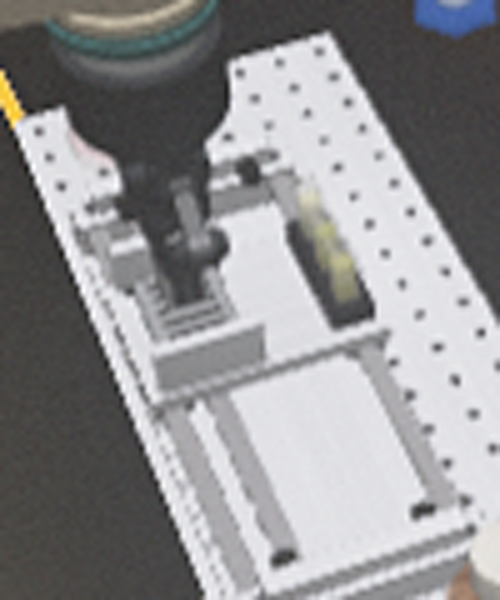

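The fingers are on the pad and the carriage has travelled with them; the right lug has moved from crop (225,395) to (210,355). I continue.

Call:
jog_arm(moves=[{"dx":0.002,"dy":0.033,"dz":0,"ax":0,"ay":0,"az":0,"grip":0},{"dx":0.002,"dy":0.033,"dz":0,"ax":0,"ay":0,"az":0,"grip":0},{"dx":0.002,"dy":0.033,"dz":0,"ax":0,"ay":0,"az":0,"grip":0},{"dx":0.002,"dy":0.033,"dz":0,"ax":0,"ay":0,"az":0,"grip":0},{"dx":0.002,"dy":0.033,"dz":0,"ax":0,"ay":0,"az":0,"grip":0},{"dx":0.002,"dy":0.033,"dz":0,"ax":0,"ay":0,"az":0,"grip":0},{"dx":0.002,"dy":0.033,"dz":0,"ax":0,"ay":0,"az":0,"grip":0},{"dx":0.002,"dy":0.033,"dz":0,"ax":0,"ay":0,"az":0,"grip":0},{"dx":0.002,"dy":0.033,"dz":0,"ax":0,"ay":0,"az":0,"grip":0},{"dx":0,"dy":0,"dz":0,"ax":0,"ay":0,"az":0,"grip":0}])

```text
time_s: 6.05
tool_pos: [0.4788, 0.1526, 0.076]
tcp_rot: [179.9, 0.2, 176.7]
ft_force: [2.2, 1.5, 9.1]
grip_width: 0.002
gripper_force: 4.3
```

Call:
jog_arm(moves=[{"dx":0.001,"dy":0.02,"dz":0,"ax":0,"ay":0,"az":0,"grip":0},{"dx":0.001,"dy":0.02,"dz":0,"ax":0,"ay":0,"az":0,"grip":0},{"dx":0.001,"dy":0.02,"dz":0,"ax":0,"ay":0,"az":0,"grip":0},{"dx":0,"dy":0,"dz":0,"ax":0,"ay":0,"az":0,"grip":0}])

```text
time_s: 6.55
tool_pos: [0.4791, 0.1602, 0.0759]
tcp_rot: [-179.9, 0.2, 176.6]
ft_force: [0.5, -4.5, 10.5]
grip_width: -0.003
gripper_force: 5.2
```

```bash
python3 - <<'E'
from h import *
q=snap('scene')
cv2.imwrite('pics/f.png',cv2.resize(q['pixels'][130:250,185:285,::-1],(500,600),interpolation=cv2.INTER_CUBIC))
E
```

```text
(no output)
```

View pics/f.png

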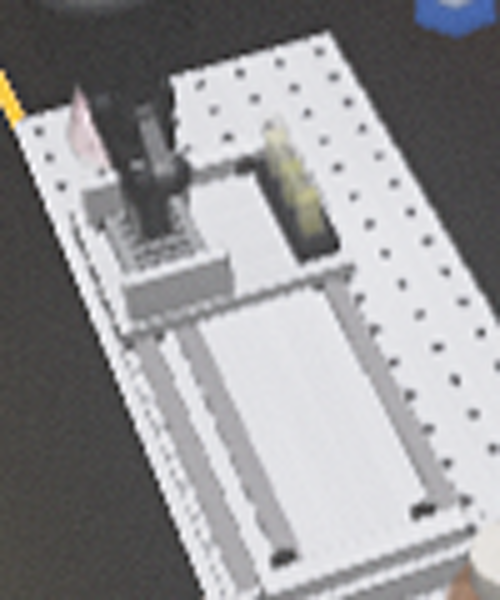

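The carriage is at or very near the stop. I keep pushing until the lug contact gives a clear force rise.

Call:
jog_arm(moves=[{"dx":0.001,"dy":0.02,"dz":0,"ax":0,"ay":0,"az":0,"grip":0},{"dx":0.001,"dy":0.02,"dz":0,"ax":0,"ay":0,"az":0,"grip":0},{"dx":0.001,"dy":0.02,"dz":0,"ax":0,"ay":0,"az":0,"grip":0},{"dx":0,"dy":0,"dz":0,"ax":0,"ay":0,"az":0,"grip":0}])

```text
time_s: 7.1
tool_pos: [0.4794, 0.1691, 0.0759]
tcp_rot: [-179.9, 0.2, 176.6]
ft_force: [-0.3, -4.6, 9.6]
grip_width: 0.004
gripper_force: 5.3
```

Call:
jog_arm(moves=[{"dx":0.001,"dy":0.02,"dz":0,"ax":0,"ay":0,"az":0,"grip":0},{"dx":0.001,"dy":0.02,"dz":0,"ax":0,"ay":0,"az":0,"grip":0},{"dx":0,"dy":0,"dz":0,"ax":0,"ay":0,"az":0,"grip":0}])

```text
time_s: 7.48
tool_pos: [0.4796, 0.1724, 0.0758]
tcp_rot: [-179.6, 0.1, 176.5]
ft_force: [-2.8, -19.2, 14.5]
grip_width: -0.003
gripper_force: 12.6
```

There is 19 N against the lug, so the carriage is hard on the stop with the button down. I lift straight up; backing off first would drag the carriage.

Call:
jog_arm(moves=[{"dx":0,"dy":0,"dz":0.02,"ax":0,"ay":0,"az":0,"grip":0},{"dx":0,"dy":0,"dz":0.03,"ax":0,"ay":0,"az":0,"grip":0},{"dx":0,"dy":0,"dz":0.05,"ax":0,"ay":0,"az":0,"grip":0},{"dx":0,"dy":0,"dz":0.1,"ax":0,"ay":0,"az":0,"grip":0},{"dx":0,"dy":0,"dz":0.25,"ax":0,"ay":0,"az":0,"grip":0},{"dx":0,"dy":-0.1,"dz":0.25,"ax":0,"ay":0,"az":0,"grip":0},{"dx":-0.2,"dy":-0.3,"dz":0.2,"ax":0,"ay":0,"az":0,"grip":0},{"dx":-0.2,"dy":-0.3,"dz":0,"ax":0,"ay":0,"az":0,"grip":0},{"dx":-0.2,"dy":-0.3,"dz":0,"ax":0,"ay":0,"az":0,"grip":0},{"dx":0,"dy":0,"dz":0,"ax":0,"ay":0,"az":0,"grip":0}])

```text
time_s: 8.72
tool_pos: [0.3877, 0.0245, 0.2105]
tcp_rot: [180.0, 0.1, 176.5]
ft_force: [0.1, 0.7, -0.1]
grip_width: 0.001
gripper_force: 0.0
```

```bash
python3 - <<'E'
from h import *
q=snap('scene');s=snap('top')
a=cv2.resize(q['pixels'][130:250,185:285,::-1],(400,480),interpolation=cv2.INTER_CUBIC)
b=cv2.resize(s['pixels'][165:275,130:350,::-1],(400,200),interpolation=cv2.INTER_CUBIC); b=cv2.copyMakeBorder(b,0,280,0,0,cv2.BORDER_CONSTANT)
cv2.imwrite('pics/g.png',np.hstack([a,b]))
E
```

```text
(no output)
```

View pics/g.png

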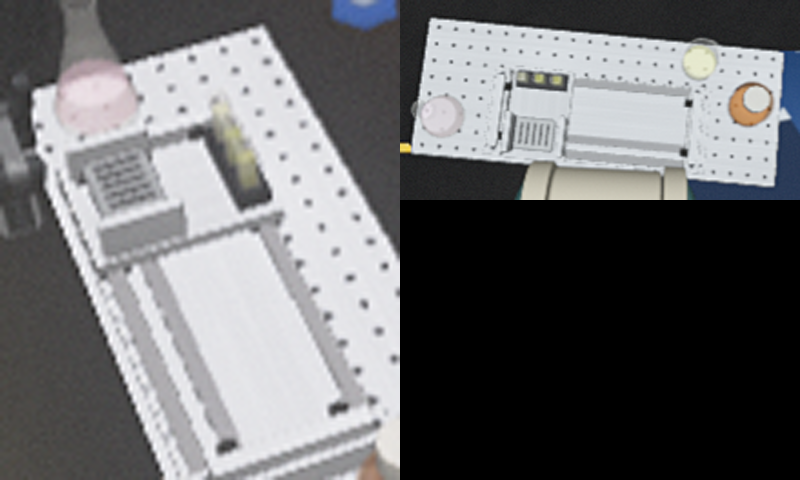

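The carriage is hard against the +y stop (left lug at crop (108,145)) with the pad raised at (125,180). The flask, bottle and beaker haven't moved, and the arm is clear of everything.

```bash
python3 -c "
from h import *
print(order.finish_job())"
```

```text
the job is handed in; nothing more can be done
None
```

The job is handed in: the carriage was pushed, button held down, against the flask-side (+y) end stop, where the button sprang back up; the flask, bottle and beaker show no shift in the last pictures, and the hand-in returned no verdict.

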